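# Pin the sampler's port plate into line

## Robot

A 6-joint arm with a two-finger parallel gripper is mounted at the origin on the work surface. World frame = base frame: x ahead of the robot, y to its left, z up, the work surface at z = 0. Lengths are in mm, angles in rad, forces in N, time in s.
With the tool pointing down it reaches from about 350 to 975 mm from the base axis. Payload 7.1 kg.
Tool frame: the origin (TCP) lies midway between the tips of the shut fingers; the grasp point (between the pads) lies 19 mm behind it (ctrl.hold_point_z is the distance from the TCP to the grasp point, in mm); x points along the fingers, y is the direction in which the jaws open and shut, and the axes are right-handed (so a half turn about x gives the same grasp; the last joint's range is limited). The gripper opens to 88 mm and grips with 3 to 60 N. Pads are 20 mm wide; open, the fingers measure 115 mm over their backs; the gripper's body (75 mm by 178 mm) begins 61 mm behind the grasp point.
Start: joints at [1.234, 0.423, 1.63, -0, 1.089, -0.019], TCP at [195.266, 593.697, 222.675] pointing down, gripper open.
Joint ranges: [-3, 3], [-0.9, 2.11], [0.09, 2.58], [-1.31, 4.45], [0.11, 2.69], [-2.54, 2.54]. Speed limits (rad/s): [2.39, 2.39, 3.01, 3.14, 3.14, 3.14].

## Interface

Orientations are given as a rotation vector (axis times angle).
In Python, from workcell import ctrl, get_image, calibration gives the robot as it stands.
- The arm moves only by the tool move_arm, never from a script. Its argument "rows" is a list of rows, each a list of 5 numbers: the shift along the world's x, y, z in mm, then the turn about the world's z in rad, then the closure, from -1 (fully open) to 1 (shut). In form: [[tx, ty, tz, roll, jaw], ...]. A call has 1 to 12 rows; each row is the pose to reach, as a shift and turn from the pose measured when the call began; what a row does not reach only later rows make up. A row lasts 1/8 s, in which the tool goes at most 62.5 mm and 10.7 degrees, less where a joint would pass 70% of its speed; a pose out of reach is approached as far as the arm can. A call with a gripper value outside its range is refused whole. The fingers move at their own pace and stop on an object; the grip force is fixed at half the most. Time passes only in rows, so rows that repeat a pose let the fingers close. It gives the time, the measured TCP pose, the force and the opening at its end, in the units of the state.
- ctrl.get_obs(): the state, without advancing time (a new reading comes with each control period).
- get_image(name): name is "side" or "top" or "wrist"; returns the picture (480x640x3 uint8, blue, green, red); there is no depth.
- calibration(name): a dict with "fx", "fy", "cx", "cy" (pixels), "D" ([k1, k2, p1, p2, k3] as OpenCV has them; the pictures are not rectified), "view" (4x4, takes a point from world to camera coordinates); the wrist camera has in their place "T_tool_cam" (4x4, takes a point from camera to tool coordinates, whose origin is the TCP and whose axes are the tool frame's). Camera axes: x right, y up, looking along -z (the intrinsics and any distortion apply to the point x, -y, -z); pixel columns grow to the right and rows downward; lengths in mm; the calibration is good to about 2 mm. A picture is of the moment at which its call begins: read the wrist's pose just before it. calibration takes no time and is no camera call.
- ctrl.close_job(): hands the job in, once; it reports no verdict.
The state is a dict: "t": time; "qpos": joint angles; "qvel": joint speeds; "joint_torque": joint torques, N m; "ee_pos": TCP position; "orientation": TCP orientation; "ft_force": force on the tool from outside, world axes, zero at the start; "moment": the same for the moment, N m; "width": finger opening in mm.
Only numpy, scipy, OpenCV 4.12 (cv2) and the standard library are available. Lean on these libraries where they do the work, as an engineer would, in place of code of your own. Each camera call takes 0.05 s, during which the arm holds its last target.

## Task

The sliding plate on the sampler's port block stands out of line with the hole below it. Without moving the plate by hand first, take the tapered pin (round knob) from the rack and drive it down through the plate, on the centre of the hole in the block, until its collar is home, so that its taper pulls the plate into line. Let go of it there, and leave the straight plug (square head) in the rack.

Things in the scene. Friction and masses are not known exactly. Their poses are not given: they have to be found in the camera images.
- locating_pin: Tapered bare-aluminium pin, 160 to 300 g, round, hanging by its collar in a hole of the blue rack (top 80 mm over the bench; two 46 mm holes 100 mm apart). Origin: centre of its flat point, z up. Cone 10 mm diameter at 0 to 40 mm at height 45; cylinder 40 mm diameter to 65; collar 68 mm diameter, 65 to 70; round knob 28 mm diameter, 70 to 110. Origin starts 15 mm over the bench.
- straight_plug: Bystander of the same aluminium in the rack's other hole: plain 40 mm cylinder 65 mm long with no taper, the same 68 mm collar (65 to 70 mm up), square head 28 x 28 mm, 40 mm high. Origin at the centre of its lower end, z up. It stays in the rack.
- port_block: Fixed aluminium block 120 x 120 x 60 mm, brass spigot on its -x face. Origin: centre of underside (bench level), z up. Its round 54 mm through hole is on the origin's z axis. On it lies a steel plate, 100 (x) by 84 (y) by 8 mm, top at 68 mm, between rails along x (inner faces y = +-44 mm, tops 70 mm, screw heads 73 mm). Pin home: collar on plate, pin's origin 3 mm above this origin.
- port_plate (a joint): How far (m) the plate, with the rectangular opening at its centre (44 mm along x, 56 mm along y), stands from the block's hole along the block's +x: 0 is in line, starts 0.011 to 0.015, slides from -0.003 to 0.018. About 4 N of friction, no spring, stays where left. The pin's weight alone does not pull it in: push the pin down with some 5 to 20 N.
Not all that is in view belongs to the job. Leave any brown look-alike of the locating_pin alone.

How it is judged (in metres and radians):
On the way:
1. the pin's point is in the plate's opening, at least 8 mm below the plate's top face, while the plate still stands more than 7 mm out of line (z of locating_pin in the frame of port_block between 0 and 0.06 m and horizontal distance between locating_pin and port_block below 0.03 m and value of joint port_plate above 0.007 m), for 0.05 s.
At the end, for the whole second after the job is handed in: The pin rests in the block: collar home on the plate within 5 mm, point within 10 mm of the block's hole axis in the block's x and y, upright within 0.12 rad, still; plate within 8 mm of in line; straight plug hanging in its rack hole, within 20 mm of its start (z of locating_pin in the frame of port_block between -0.003 and 0.008 m and x of locating_pin in the frame of port_block between -0.01 and 0.01 m and y of locating_pin in the frame of port_block between -0.01 and 0.01 m and angle between locating_pin's own z axis and vertical below 0.12 rad and value of joint port_plate between -0.008 and 0.008 m and linear speed of locating_pin below 0.02 m/s and height (world z) of straight_plug between 0.01 and 0.025 m and distance of straight_plug from where it was at the start of the episode below 0.02 m); the robot touches nothing.
It fails at once if the straight plug is lifted or knocked more than 20 mm from its place in the rack (distance of straight_plug from where it was at the start of the episode above 0.02 m).
It also fails if it takes over 38 s, if anything falls off the work surface, if the arm or the gripper's body presses on something with over 40 N, if the wrist force passes 120 N, or if a joint passes its speed limit or range.

## Working session

There is one attempt and no reset: what is moved stays moved. The work goes in short steps, Python scripts to look and compute and a tool call to move; the robot and the scene stay as the last step left them, time stands still between calls to the robot, and variables do not carry over. Pictures are saved under pics/ and viewed, and the job is handed in when it is done.

Besides the shell and the picture viewer there is one more tool, called after "Call:" as a command line: name --pt "numbers of a row" for each row, then --argument value for the rest. move_arm: Moves the arm, as the interface text tells. Its arguments: {"type":"object","properties":{"rows":{"type":"array"}},"required":["rows"]}

```bash
mkdir -p pics; ls; python3 - <<'E'
from workcell import ctrl,get_image,calibration
import cv2
o=ctrl.get_obs();print({k:o[k] for k in('t','ee_pos','orientation','width','ft_force')})
for n in('side','top','wrist'):
    cv2.imwrite(f'pics/{n}0.png',get_image(n))
    print(n,calibration(n))
E
```

```text
pics
{'t': 0.0, 'ee_pos': array([195.08340254, 593.18746168, 221.90187101]), 'orientation': array([ 0.24827306,  1.55666775, -0.25061129]), 'width': 87.50516677093816, 'ft_force': array([ 0.306988  , -0.37403792, -0.28483226])}
side {'fx': 510.5819270744575, 'fy': 510.5819270744575, 'cx': 323.27600368871384, 'cy': 252.28777739505094, 'D': array([0.00355268, 0.        , 0.        , 0.        , 0.        ]), 'view': array([[-8.57948172e-01, -5.13329756e-01, -2.04326874e-02,
         4.96455120e+02],
       [ 3.37064051e-01, -5.92472557e-01,  7.31685790e-01,
        -2.40925601e+02],
       [-3.87701895e-01,  6.20861362e-01,  6.81335754e-01,
        -6.51600418e+02],
       [ 0.00000000e+00,  0.00000000e+00,  0.00000000e+00,
         1.00000000e+00]])}
top {'fx': 597.6062500040853, 'fy': 597.6062500040853, 'cx': 313.90977479728383, 'cy': 247.5787745508616, 'D': array([-0.11944856,  0.        ,  0.        ,  0.        ,  0.        ]), 'view': array([[-7.18575936e-03, -9.99946026e-01, -7.50398801e-03,
         1.50530069e+01],
       [ 9.95164126e-01, -7.88614350e-03,  9.79089960e-02,
        -5.70540328e+02],
       [-9.79628890e-02, -6.76414918e-03,  9.95167081e-01,
        -8.06556009e+02],
       [ 0.00000000e+00,  0.00000000e+00,  0.00000000e+00,
         1.00000000e+00]])}
wrist {'fx': 349.9310912593575, 'fy': 349.9310912593575, 'cx': 321.3837684237452, 'cy': 239.60102050919747, 'D': array([-0.06854969,  0.        ,  0.        ,  0.        ,  0.        ]), 'T_tool_cam': array([[ 5.57693015e-04,  2.98025352e-01, -9.54557792e-01,
        -1.61567120e+02],
       [ 9.99999044e-01,  1.04137570e-03,  9.09372747e-04,
         1.32643024e+00],
       [ 1.26506942e-03, -9.54557387e-01, -2.98024486e-01,
        -8.32073869e+01],
       [ 0.00000000e+00,  0.00000000e+00,  0.00000000e+00,
         1.00000000e+00]])}
```

View pics/top0.png

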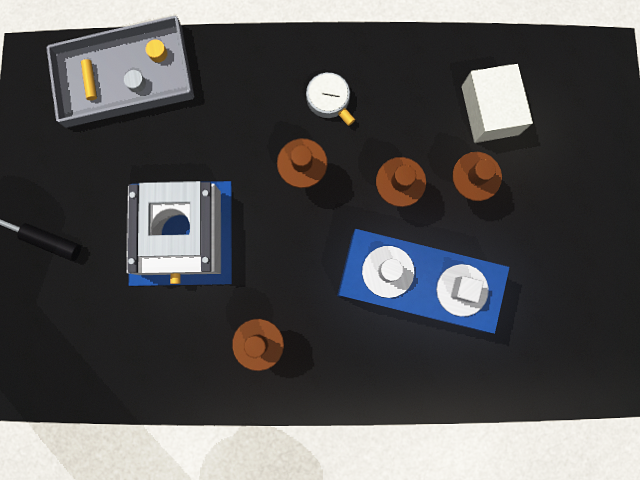

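View pics/side0.png

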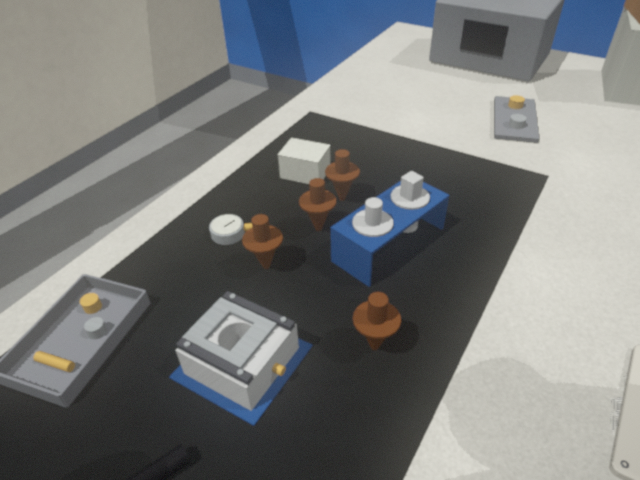

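View pics/wrist0.png

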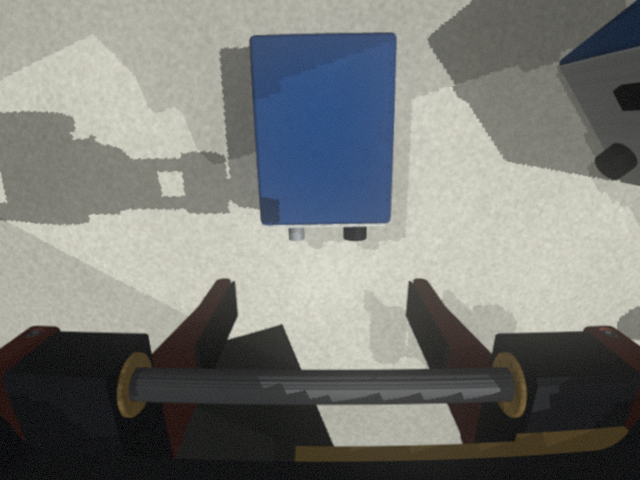

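```bash
python3 - <<'E'
import cv2
im=cv2.imread('pics/top0.png')
a=im[170:300,115:245];b=im[225:340,330:515]
cv2.imwrite('pics/blk.png',cv2.resize(a,None,fx=4.5,fy=4.5,interpolation=cv2.INTER_CUBIC))
cv2.imwrite('pics/rack.png',cv2.resize(b,None,fx=4,fy=4,interpolation=cv2.INTER_CUBIC))
im=cv2.imread('pics/side0.png')
cv2.imwrite('pics/blks.png',cv2.resize(im[285:420,165:320],None,fx=4.4,fy=4.4,interpolation=cv2.INTER_CUBIC))
cv2.imwrite('pics/racks.png',cv2.resize(im[165:285,325:455],None,fx=4.4,fy=4.4,interpolation=cv2.INTER_CUBIC))
E
```

```text
(no output)
```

View pics/blk.png

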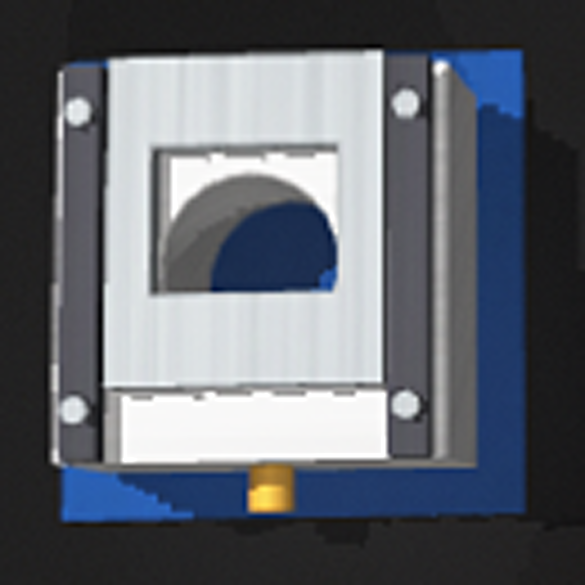

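View pics/rack.png

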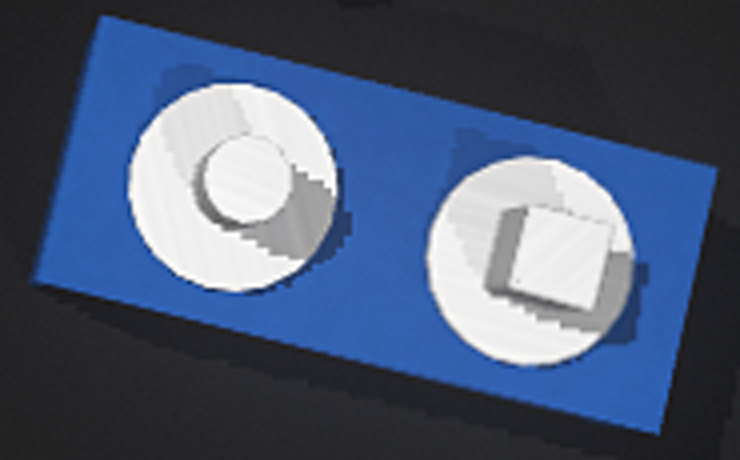

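View pics/blks.png

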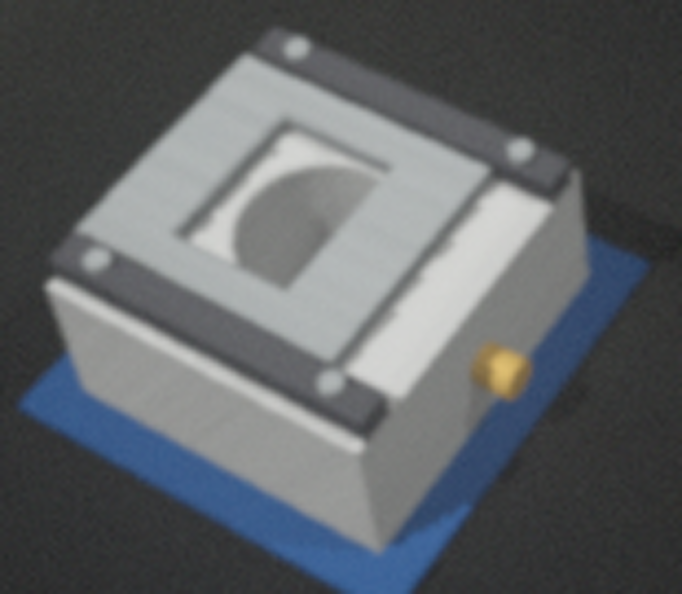

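View pics/racks.png

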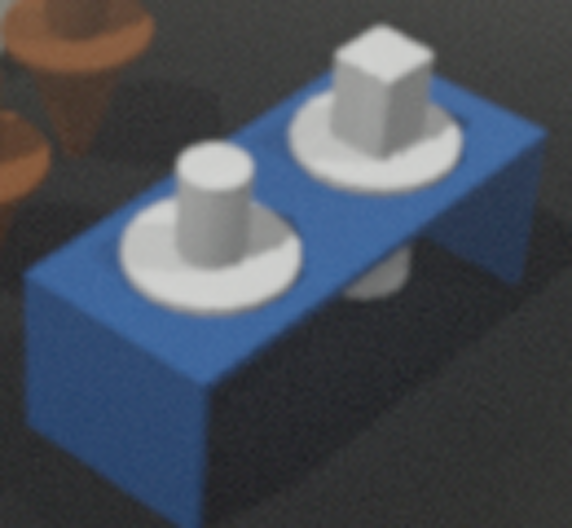

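```bash
cat > h.py <<'E'
import numpy as np,cv2
from workcell import ctrl,get_image,calibration
def ray(c,uv):
    K=np.array([[c['fx'],0,c['cx']],[0,c['fy'],c['cy']],[0,0,1]])
    p=cv2.undistortPoints(np.array([[uv]],float),K,np.array(c['D']))[0,0]
    d=np.array([p[0],-p[1],-1.]);V=c['view'];R=V[:3,:3]
    return -R.T@V[:3,3],R.T@d
def at(c,uv,z):
    o,d=ray(c,uv);return (o+d*(z-o[2])/d[2])[:2]
E
python3 - <<'E'
from h import *
t=calibration('top');s=calibration('side')
T=lambda u,v,z:at(t,(115+u/4.5,170+v/4.5),z)
S=lambda u,v,z:at(s,(165+u/4.4,285+v/4.4),z)
A=[T(*p,73) for p in[(78,110),(406,104),(72,409),(405,404)]]
B=[S(*p,73) for p in[(97,260),(297,47),(331,382),(520,150)]]
for X in(A,B):
    X=np.array(X);print(X.round(1).tolist(),X.mean(0)); d=X[0]+X[1]-X[2]-X[3];print('yaw',np.arctan2(d[1],d[0]))
print('plate -x edge',T(104,387,68),T(387,385,68),'opening',T(151,147,68),T(338,147,68),T(151,294,68),T(336,292,68))
T=lambda u,v,z:at(t,(330+u/4,225+v/4),z)
S=lambda u,v,z:at(s,(325+u/4.4,165+v/4.4),z)
print('pin',T(248,179,125),T(233,188,85),S(214,166,125),S(211,252,85))
print('plug',T(565,257,125),T(531,262,85),S(383,54,125),S(376,140,85))
for p in[(302,157,110),(404,175,110),(484,168,110),(257,346,110)]:print('brown',at(t,p[:2],p[2]))
E
```

```text
[[640.4, 255.5], [640.8, 155.7], [550.3, 255.0], [551.1, 154.9]] [595.63723004 205.29563997]
yaw 0.007104873244965516
[[638.3, 256.1], [639.9, 155.6], [548.8, 255.0], [549.9, 155.1]] [594.22146546 205.43150978]
yaw 0.009160425840158373
plate -x edge [557.19999652 246.96159618] [557.19750632 161.32095154] opening [629.66929764 234.2282359 ] [628.92618382 177.09048306] [585.05232655 233.1789943 ] [585.13025876 177.00746203]
pin [532.91816751 -85.81683127] [532.43979326 -85.84021361] [531.6639275  -85.01295205] [530.51591578 -84.36327118]
plug [ 507.89549042 -183.67059162] [ 507.44141634 -182.70604876] [ 506.6592964  -181.03637085] [ 504.8394087  -179.64338003]
brown [679.3449357  24.6121063]
brown [ 654.88866235 -105.65519113]
brown [ 663.86315005 -209.71329618]
brown [440.01446932  81.92012196]
```

```bash
python3 - <<'E'
from h import *
from scipy.spatial.transform import Rotation as R
o=ctrl.get_obs();M=R.from_rotvec(o['orientation']).as_matrix();print(M.round(3),o['ee_pos'],o['t'],ctrl.hold_point_z)
print(np.arctan2(M[1,1],M[0,1]))
E
```

```text
[[-0.     0.312  0.95 ]
 [-0.001  0.95  -0.312]
 [-1.    -0.001 -0.   ]] [195.16350834 593.33696893 222.10448261] 0.15 18.700000000000003
1.2529902196363223
```

Call:
move_arm --pt "30 -50 10 -0.15 -1" --pt "60 -100 10 -0.3 -1" --pt "90 -155 10 -0.45 -1" --pt "120 -210 10 -0.6 -1" --pt "150 -265 10 -0.75 -1" --pt "180 -320 10 -0.9 -1" --pt "210 -375 10 -1.05 -1" --pt "240 -430 10 -1.2 -1" --pt "270 -485 10 -1.35 -1" --pt "300 -540 10 -1.5 -1" --pt "320 -590 10 -1.5 -1" --pt "330 -635 10 -1.5 -1"

```text
t: 1.65
ee_pos: [525.9, -43.8, 231.9]
orientation: [1.389, 1.082, -1.39]
ft_force: [1.2, 0.1, 0.3]
width: 87.8
```

Call:
move_arm --pt "6 -40 -20 0 -1" --pt "6 -41 -60 0 -1" --pt "6 -41 -80 0 -1" --pt "6 -41 -80 0 -1"

```text
t: 2.15
ee_pos: [530.5, -84.8, 150.3]
orientation: [1.388, 1.085, -1.393]
ft_force: [-0.8, 0.2, -0.1]
width: 87.6
```

```bash
python3 - <<'E'
from h import *
from scipy.spatial.transform import Rotation as R
o=ctrl.get_obs();im=get_image('wrist');cv2.imwrite('pics/w1.png',im);im=get_image('top');cv2.imwrite('pics/t1.png',im)
M=R.from_rotvec(o['orientation']).as_matrix();print(o['ee_pos'],M.round(3))
c=calibration('wrist');Tc=c['T_tool_cam']
print('cam',M@Tc[:3,3]+o['ee_pos'])
# predicted pixel of knob top centre
for z in(125,85):
    p=Tc[:3,:3].T@(M.T@(np.array([532,-85.4,z])-o['ee_pos'])-Tc[:3,3]);print(c['cx']+c['fx']*p[0]/-p[2],c['cy']+c['fy']*-p[1]/-p[2])
E
```

```text
[530.51387237 -84.7864113  150.34816476] [[-0.005  0.969 -0.246]
 [ 0.001 -0.246 -0.969]
 [-1.    -0.005  0.   ]]
cam [551.19356971  -3.55044763 311.89588599]
325.9443718308649 281.30931991080445
325.5450858953561 257.381062476099
```

View pics/w1.png

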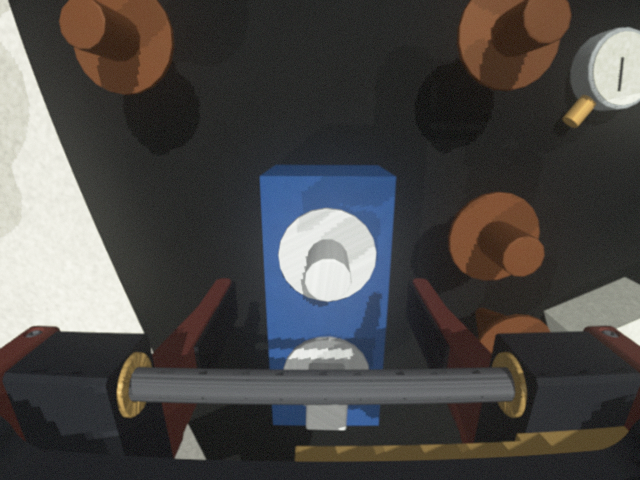

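The pin, with its round knob at wrist pixel (327,280), is where I predicted it. The square plug at (326,415) is the other item, and the brown cones are not in the rack. Next I descend and grip.

Call:
move_arm --pt "1.5 -0.6 -30 0 -1" --pt "1.5 -0.6 -50 0 -1" --pt "1.5 -0.6 -60 0 -1" --pt "1.5 -0.6 -60 0 -1" --pt "1.5 -0.6 -60 0 1" --pt "1.5 -0.6 -60 0 1" --pt "1.5 -0.6 -60 0 1" --pt "1.5 -0.6 -60 0 1" --pt "1.5 -0.6 -60 0 1" --pt "1.5 -0.6 -60 0 1"

```text
t: 3.5
ee_pos: [533.7, -85.4, 92.4]
orientation: [1.389, 1.082, -1.39]
ft_force: [-0.6, 0.8, 0.2]
width: 31.1
```

Call:
move_arm --pt "0 0 -1 0 1" --pt "0 0 -1 0 1" --pt "0 0 -1 0 1" --pt "0 0 -1 0 1"

```text
t: 4.0
ee_pos: [533.7, -85.4, 92.1]
orientation: [1.389, 1.082, -1.39]
ft_force: [-2.5, 0.8, 9.3]
width: 27.7
```

Call:
move_arm --pt "0 0 10 0 1" --pt "0 0 40 0 1" --pt "0 0 85 0 1" --pt "0 0 95 0 1" --pt "0 0 95 0 1"

```text
t: 4.62
ee_pos: [533.7, -85.4, 187.3]
orientation: [1.39, 1.081, -1.389]
ft_force: [-1.0, 0.2, -2.9]
width: 27.7
```

```bash
python3 - <<'E'
from h import *
o=ctrl.get_obs();print(o['ee_pos'],o['ft_force'],o['width'],o['t'])
im=get_image('side');cv2.imwrite('pics/s2.png',im)
im=get_image('wrist');cv2.imwrite('pics/w2.png',im)
E
```

```text
[533.74570201 -85.44684613 187.26021173] [-1.00286158  0.18057881 -2.90007812] 27.69772743821577 4.625
```

View pics/s2.png

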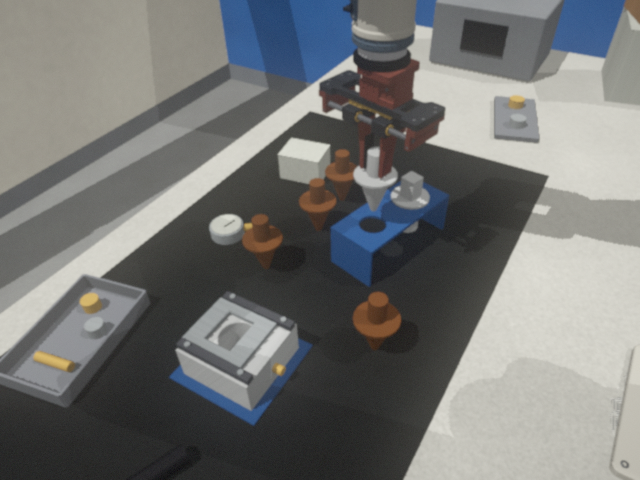

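View pics/w2.png

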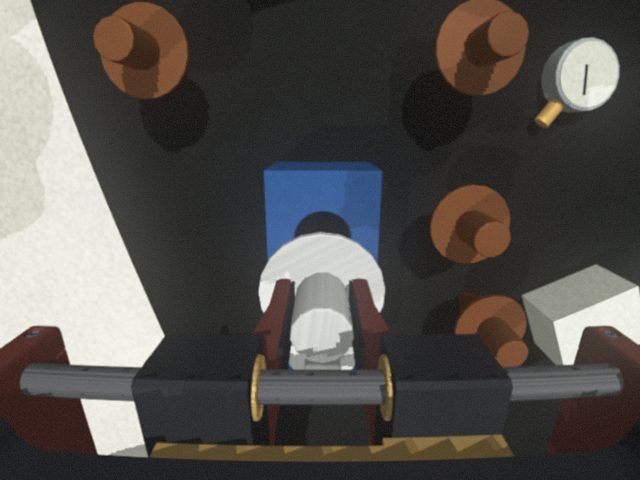

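Call:
move_arm --pt "15 50 0 0 1" --pt "28 100 0 0 1" --pt "42 150 0 0 1" --pt "55 195 0 0 1" --pt "61 215 0 0 1" --pt "61 215 0 0 1" --pt "61 215 0 0 1"

```text
t: 5.6
ee_pos: [592.9, 128.6, 184.9]
orientation: [1.387, 1.084, -1.394]
ft_force: [-0.0, -0.8, -2.8]
width: 27.4
```

```bash
python3 - <<'E'
from h import *
o=ctrl.get_obs();print(o['ee_pos'],o['orientation'],o['ft_force'],o['width'],o['t'])
im=get_image('wrist');cv2.imwrite('pics/w3.png',im)
E
```

```text
[592.943474   128.61036932 184.89195953] [ 1.38706175  1.08420856 -1.39365915] [-1.49896680e-03 -7.92915299e-01 -2.78948299e+00] 27.413898979579606 5.6
```

View pics/w3.png

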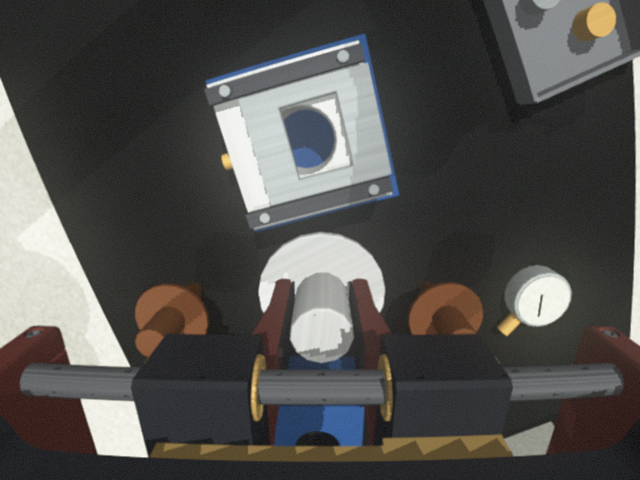

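```bash
cat >> h.py <<'E'
from scipy.spatial.transform import Rotation as Rot
def wv(o):
    c=dict(calibration('wrist'));T=np.eye(4);T[:3,:3]=Rot.from_rotvec(o['orientation']).as_matrix();T[:3,3]=o['ee_pos']
    c['view']=np.linalg.inv(T@c['T_tool_cam']);return c
def proj(c,p):
    q=c['view'][:3]@np.append(p,1.);q=np.array([q[0],-q[1],-q[2]])
    K=np.array([[c['fx'],0,c['cx']],[0,c['fy'],c['cy']],[0,0,1]])
    return cv2.projectPoints(q.reshape(1,3),np.zeros(3),np.zeros(3),K,np.array(c['D']))[0].ravel()
E
python3 - <<'E'
from h import *
o=ctrl.get_obs();c=wv(o)
A=np.array([at(c,p,73) for p in[(224,91),(343,56),(374,189),(264,218)]]);print(A.round(1).tolist(),A.mean(0))
z0=o['ee_pos'][2]-77.1
print('knob',proj(c,[*o['ee_pos'][:2],z0+110]),'collar',proj(c,[*o['ee_pos'][:2],z0+70]))
print('knob seen at',at(c,(321,332),z0+110),'collar',at(c,(322,286),z0+70),o['ee_pos'])
E
```

```text
[[550.0, 255.4], [640.2, 256.3], [641.5, 156.9], [550.8, 155.8]] [595.64240309 206.1013069 ]
knob [323.1791512  337.28601022] collar [323.17522844 294.98629701]
knob seen at [592.813578   131.14113741] collar [593.75780187 133.64092575] [593.06803824 128.40120939 185.14837072]
```

```bash
python3 - <<'E'
from h import *
o=ctrl.get_obs();c=wv(o);im=cv2.imread('pics/w3.png');im=cv2.resize(im,None,fx=4,fy=4,interpolation=cv2.INTER_CUBIC)
z0=o['ee_pos'][2]-77.1
def draw(dy,col):
  for r,h,yy in((34,70,0),(14,110,0)):
    pts=np.array([proj(c,[o['ee_pos'][0]+r*np.cos(a),o['ee_pos'][1]+dy+r*np.sin(a),z0+h]) for a in np.linspace(0,6.29,60)])
    cv2.polylines(im,[np.int32((pts+.5)*4)],True,col,1)
draw(0,(0,0,255));draw(3,(0,255,0))
cv2.imwrite('pics/w3c.png',im[220*4:370*4,240*4:410*4])
E
```

```text
(no output)
```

View pics/w3c.png

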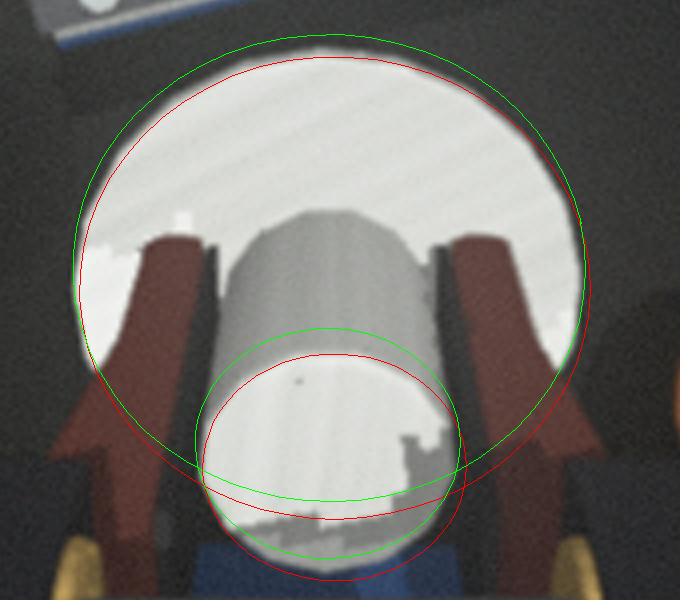

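Call:
move_arm --pt "1.5 40 0 0 1" --pt "2.7 70 0 0 1" --pt "2.7 76.8 0 0 1" --pt "2.7 76.8 0 0 1" --pt "2.7 76.8 -20 0 1" --pt "2.7 76.8 -38 0 1" --pt "2.7 76.8 -38 0 1" --pt "2.7 76.8 -38 0 1"

```text
t: 6.65
ee_pos: [595.8, 205.0, 146.8]
orientation: [1.388, 1.084, -1.394]
ft_force: [-0.9, -0.4, -2.4]
width: 27.7
```

```bash
python3 - <<'E'
from h import *
o=ctrl.get_obs();print(o['ee_pos'],o['ft_force'],o['width'],o['t'])
s=get_image('side');t=get_image('top');w=get_image('wrist')
cv2.imwrite('pics/s4.png',cv2.resize(s[200:420,130:350],None,fx=2.7,fy=2.7,interpolation=cv2.INTER_CUBIC))
cv2.imwrite('pics/w4.png',w)
c=calibration('side')
im=cv2.resize(s,None,fx=4,fy=4,interpolation=cv2.INTER_CUBIC)
cs=calibration('side');x,y,z=o['ee_pos'];z-=77.1
def circ(cx,cy,cz,r,col):
    pts=np.array([proj(c,[cx+r*np.cos(a),cy+r*np.sin(a),cz]) for a in np.linspace(0,6.29,60)]);cv2.polylines(im,[np.int32((pts+.5)*4)],True,col,1)
circ(x,y,z,5,(0,0,255));circ(x,y,z+70,34,(0,0,255));circ(x,y,z+45,20,(0,0,255));circ(595.3,205.6,60,27,(0,255,0))
cv2.imwrite('pics/s4c.png',im[1050:1650,700:1350])
E
```

```text
[595.81392994 204.98383491 146.80470028] [-0.89213989 -0.41661267 -2.43431249] 27.68842151470684 6.65
```

View pics/s4c.png

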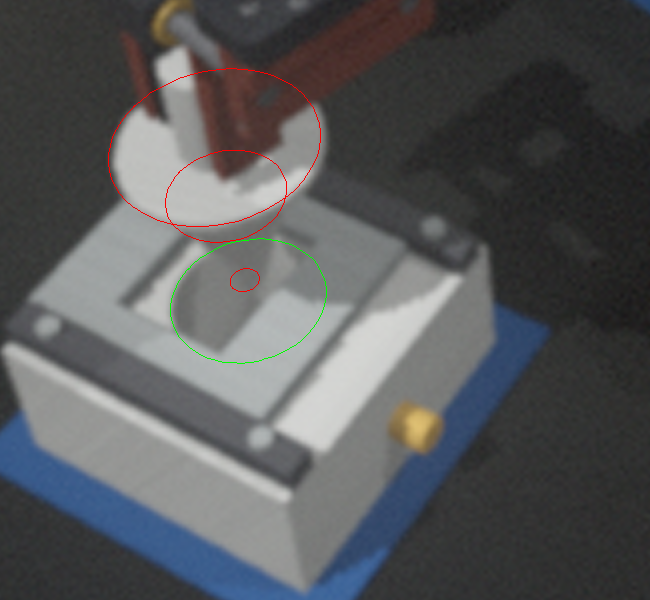

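View pics/w4.png

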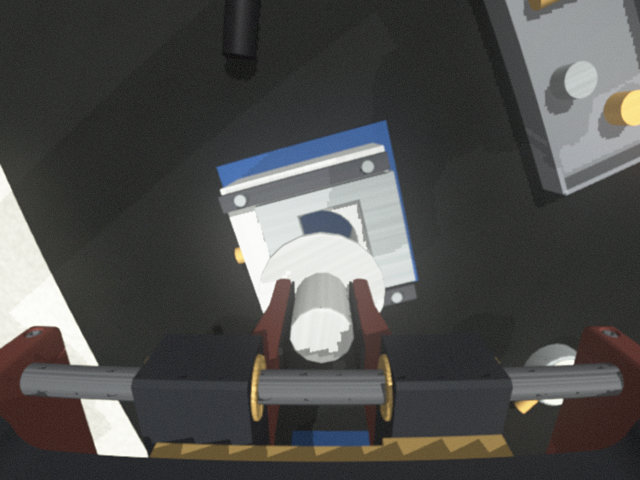

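Call:
move_arm --pt "0 0.3 -8 0 1" --pt "0 0.3 -14 0 1" --pt "0 0.3 -16 0 1" --pt "0 0.3 -16 0 1" --pt "0 0.3 -20 0 1" --pt "0 0.3 -24 0 1" --pt "0 0.3 -28 0 1" --pt "0 0.3 -28 0 1"

```text
t: 7.8
ee_pos: [597.0, 205.8, 119.8]
orientation: [1.39, 1.083, -1.391]
ft_force: [4.0, 1.0, -0.9]
width: 27.6
```

Call:
move_arm --pt "-0.7 -0.2 -4 0 1" --pt "-1 -0.3 -8 0 1" --pt "-1 -0.3 -12 0 1" --pt "-1 -0.3 -16 0 1" --pt "-1 -0.3 -20 0 1" --pt "-1 -0.3 -24 0 1" --pt "-1 -0.3 -28 0 1" --pt "-1 -0.3 -28 0 1"

```text
t: 8.8
ee_pos: [595.2, 205.3, 90.8]
orientation: [1.389, 1.083, -1.393]
ft_force: [3.3, -0.7, -3.7]
width: 27.6
```

```bash
python3 - <<'E'
from h import *
o=ctrl.get_obs();print(o['ee_pos'],o['ft_force'],o['width'],o['t'])
s=get_image('side')
cv2.imwrite('pics/s5.png',cv2.resize(s[250:420,160:330],None,fx=3.5,fy=3.5,interpolation=cv2.INTER_CUBIC))
E
```

```text
[595.20851447 205.33654181  90.77843037] [ 3.27613404 -0.72446919 -3.74720089] 27.571742792578576 8.8
```

View pics/s5.png

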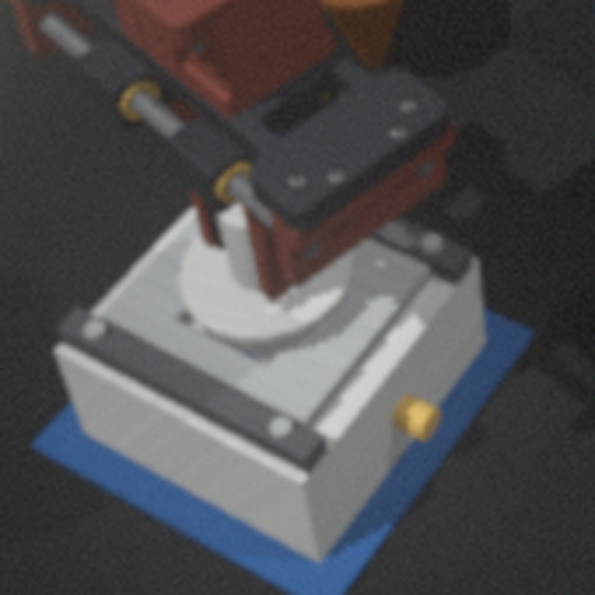

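Call:
move_arm --pt "0 0 -4 0 1" --pt "0 0 -8 0 1" --pt "0 0 -10 0 1" --pt "0 0 -11 0 1" --pt "0 0 -12 0 1" --pt "0 0 -12 0 1"

```text
t: 9.6
ee_pos: [595.1, 205.3, 80.1]
orientation: [1.389, 1.083, -1.393]
ft_force: [-1.3, -2.0, 9.6]
width: 27.5
```

Call:
move_arm --pt "0 0 0 0 1" --pt "0 0 0 0 -1" --pt "0 0 0.5 0 -1" --pt "0 0 0.5 0 -1" --pt "0 0 1 0 -1" --pt "0 0 1 0 -1" --pt "0 0 1 0 -1" --pt "0 0 1 0 -1"

```text
t: 10.6
ee_pos: [595.1, 205.3, 81.1]
orientation: [1.389, 1.083, -1.393]
ft_force: [-0.3, 0.1, -0.5]
width: 87.3
```

Call:
move_arm --pt "0 0 15 0 -1" --pt "0 0 45 0 -1" --pt "0 0 90 0 -1" --pt "0 -50 130 0 -1" --pt "0 -110 130 0 -1" --pt "0 -170 130 0 -1" --pt "0 -200 130 0 -1" --pt "0 -200 130 0 -1"

```text
t: 11.6
ee_pos: [595.3, 3.3, 212.3]
orientation: [1.392, 1.081, -1.394]
ft_force: [0.6, 0.2, -0.2]
width: 87.7
```

```bash
python3 - <<'E'
from h import *
o=ctrl.get_obs();print(o['ee_pos'],o['ft_force'],o['width'],o['t'])
s=get_image('side');t=get_image('top')
cv2.imwrite('pics/s6f.png',s)
cv2.imwrite('pics/s6.png',cv2.resize(s[250:420,160:330],None,fx=3.5,fy=3.5,interpolation=cv2.INTER_CUBIC))
cv2.imwrite('pics/t6.png',t)
cv2.imwrite('pics/t6c.png',cv2.resize(t[170:300,115:245],None,fx=4.5,fy=4.5,interpolation=cv2.INTER_CUBIC))
E
```

```text
[595.3349686    3.34152542 212.25540313] [ 0.57462583  0.18642177 -0.16021398] 87.6776538779998 11.6
```

View pics/s6f.png

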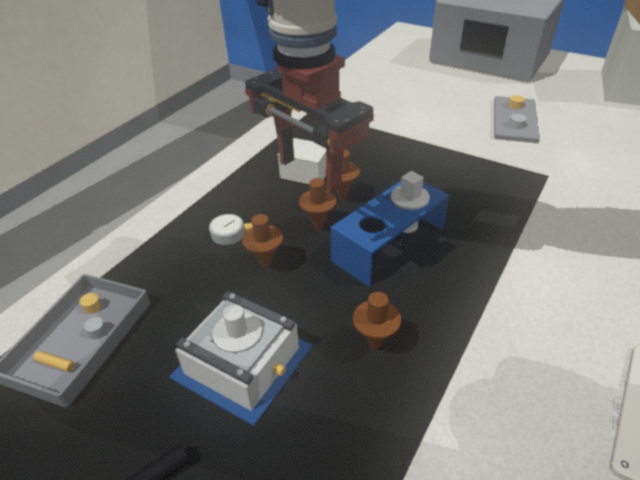

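View pics/s6.png

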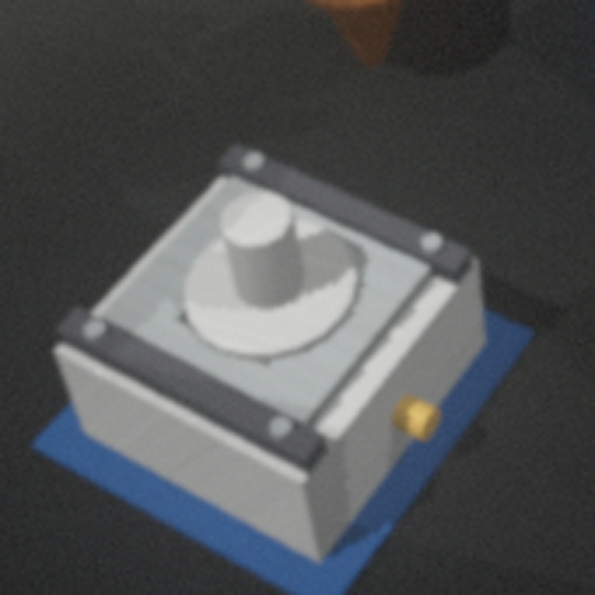

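View pics/t6c.png

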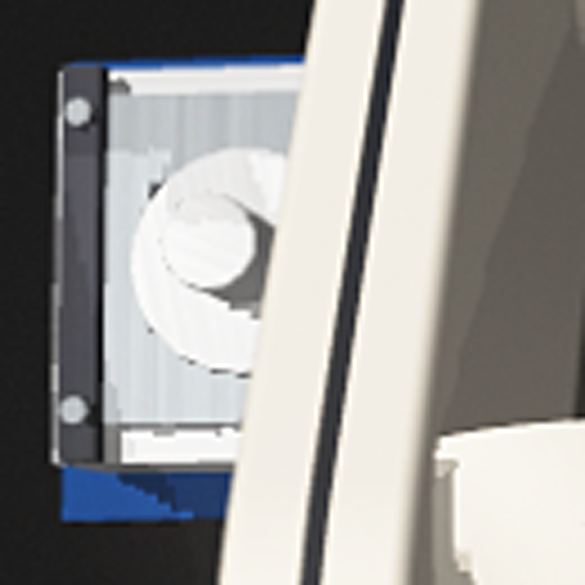

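```bash
python3 - <<'E'
from h import *
s=calibration('side');t=calibration('top')
print('knob side',at(s,(160+257/3.5,250+220/3.5),113),'collar side',at(s,(160+271/3.5,250+293/3.5),73),'knob top',at(t,(115+208/4.5,170+242/4.5),113))
print('plate edges x',at(t,(115+150/4.5,170+424/4.5),68),at(t,(115+150/4.5,170+93/4.5),68))
print(ctrl.close_job())
E
```

```text
knob side [591.98475445 205.17260486] collar side [589.95626386 207.92880312] knob top [594.2229233  204.09010589]
plate edges x [546.0358477  232.70451017] [646.21721973 234.96843695]
the job is handed in; nothing more can be done
None
```

The tapered pin is in the port block with its collar home, and its taper pulled the plate into line. I let go, moved the arm clear and handed the job in at about 11.7 s. No verdict was reported.

- **Insertion:** I took the pin by its round knob and lowered it on the hole centre, at about (595.5, 205.5) mm. At the end the tool stopped at z = 80.1 mm with about 12 N of upward resistance. That matches the height I worked out for the collar being home (80 mm).
- **Step on the way:** I did not measure the plate as the pin's point entered. I worked out from the geometry that the plate would still be about 11 mm or more out of line when the point was 8 mm below its top. The first sideways force from the plate (about 4 N) showed after that stretch.
- **Plate:** The top picture puts the plate's edges at x = 546 and 646 mm, so its centre is at about 596 mm, roughly 1 mm from in line.
- **Pin:** The collar looks flat on the plate. The knob centre measures (594.2, 204.1) mm in the top view and (592.0, 205.2) mm in the side view.
- **Check that disagreed:** The collar's centre in the side view came out at (590, 208) mm, about 5–6 mm off the hole centre. I read that from a blurred outline partly hidden by the knob, so I trust it less, and it is still within the 10 mm limit.
- **Straight plug:** In the last side picture it hangs in its rack hole as before, and I did not touch the brown look-alikes.

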